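# Sort the desk things into their trays

### The job

Tidy the small things lying loose on this table by the window: both whiteboard markers go on the sloped marker rest, lying crosswise, one behind the other, so that they roll down against its front lip; the large charger goes into the wide bay of the two-bay tray and the small charger into its narrow bay; the mouse goes into the undivided tray. Chargers and mouse lie flat, right way up, inside the rims. Leave the mug and the spectacles where they are.

Things in the scene. Friction and masses are not known exactly. Their poses are not given: they have to be found in the camera images.
- marker_a: a whiteboard marker lying down: round barrel 120 long, 18 in diameter, white with a dark cap, 25 g; rolls freely. Origin: centre of the barrel, 9 above what it lies on. Its x runs along the barrel, towards the cap. The two markers are alike, either order will do. At the start its x is within 0.4 rad of world x.
- marker_b: the same kind of whiteboard marker lying down: round barrel 120 long, 18 in diameter, white with a dark cap, 25 g; rolls freely. Origin: centre of the barrel, 9 above what it lies on. Its x runs along the barrel, towards the cap. The two markers are alike, either order will do. At the start its x is within 0.4 rad of world x.
- charger_large: the larger white plug charger, a block 66 (x) by 44 (y) by 36 high with two folded steel pins in its top, about 160 g. Origin: centre of its underside; z up. Lies on the table at any yaw.
- charger_small: the smaller white plug charger, a block 36 by 36 by 36 high with two folded steel pins in its top, about 60 g. Origin: centre of its underside; x and y square to its sides, z up. Lies on the table at any yaw.
- mouse: Grey computer mouse, 100 (x) x 58 (y) x 36 high, about 90 g. Sides upright from 5 to 21 above its underside, rounded in above that; its hump is 50 wide. Scroll wheel near its -x end. Origin: centre of its underside, z up. At the start its x is within 0.4 rad of world x.
- marker_rest: Fixed sloped marker rest, 158 (y) x 95 (x), 48 high; white deck, pale wood edges. Origin: underside, middle. Deck, 148 wide between cheeks 11 high, falls 15 deg to its -x: z = 26 + 0.268 x mm, from x = +42 down to x = -44, where a lip (top z = 32) stops what rolls. Markers lie along its y; the first stops with its centre near x -35, z 26, the second near x -18, z 31. Within 0.25 rad of yaw 0.
- charger_tray: Fixed shallow two-bay tray, dark rim, cork floor; outside 74 (x) x 164 (y). Floor 3 thick; rim and divider 9 high, 4 wide. Origin: underside, middle. Wide bay on its -y side: 66 (x) x 92 (y) inside, centre y = -32. Narrow bay on its +y side: 66 x 60, centre y = +48. The large charger's long side goes along the tray's y, either way round. Any yaw.
- mouse_tray: Fixed shallow undivided tray, dark rim, cork floor; outside 92 (x) x 134 (y), inside 84 x 126; floor 3 thick, rim 9 high. Origin: underside, middle. The mouse's long side goes along the tray's y, either way round. Within 0.25 rad of yaw 0.
- mug: a white mug, 80 in diameter, 75 high, its handle to its own +y; stands beyond the trays, to be left alone. Origin: centre of its underside.
- spectacles: black spectacles standing on their rims and earpieces, about 135 wide (y), 134 deep (0 to 132 in x), 40 high; beyond the trays, to be left alone. Origin: on the table under the bridge.
There are look-alikes about, which are no part of the job. What is shaped like the charger_large but orange or pink is not meant.

How it is judged:
At the end, for the whole second after the job is handed in: Markers on the rest's deck at the lip or against each other (centre x -44 to -9 mm, y within 20 mm, axis within 0.15 rad); chargers and mouse flat on the tray floor (tilt < 0.1 rad), within 16 mm of the centre of their own bay or tray (small charger 18 mm in x); all at rest (x of marker_a in the frame of marker_rest between -0.044 and -0.009 m and y of marker_a in the frame of marker_rest between -0.02 and 0.02 m and z of marker_a in the frame of marker_rest between 0.018 and 0.036 m and angle between the x axis of each of marker_a, marker_b and the y axis of marker_rest, either way round below 0.15 rad and x of marker_b in the frame of marker_rest between -0.044 and -0.009 m and y of marker_b in the frame of marker_rest between -0.02 and 0.02 m and z of marker_b in the frame of marker_rest between 0.018 and 0.036 m and x of charger_large in the frame of charger_tray between -0.016 and 0.016 m and y of charger_large in the frame of charger_tray between -0.048 and -0.016 m and z of charger_large in the frame of charger_tray between -0.001 and 0.006 m and angle between each of charger_large, charger_small, mouse's own z axis and vertical below 0.1 rad and x of charger_small in the frame of charger_tray between -0.018 and 0.018 m and y of charger_small in the frame of charger_tray between 0.032 and 0.064 m and z of charger_small in the frame of charger_tray between -0.001 and 0.006 m and x of mouse in the frame of mouse_tray between -0.016 and 0.016 m and y of mouse in the frame of mouse_tray between -0.016 and 0.016 m and z of mouse in the frame of mouse_tray between -0.001 and 0.006 m and linear speed of each of marker_a, marker_b, charger_large, charger_small, mouse below 0.02 m/s); the robot touches nothing.
It fails at once if the mug is moved more than 20 mm (distance of mug from where it was at the start of the episode above 0.02 m).
It fails at once if the spectacles are moved more than 20 mm (distance of spectacles from where it was at the start of the episode above 0.02 m).
It also fails if it takes over 122 s, if anything falls off the work surface, if the arm or the gripper's body presses on something with over 40 N, if the wrist force passes 120 N, or if a joint passes its speed limit or range.

### The arm

A 6-joint arm with a two-finger parallel gripper is mounted at the origin on the work surface. World frame = base frame: x ahead of the robot, y to its left, z up, the work surface at z = 0. Lengths are in m, angles in rad, forces in N, time in s.
With the tool pointing down it reaches from about 0.425 to 1.125 m from the base axis. Payload 14.9 kg.
Tool frame: the origin (TCP) lies midway between the tips of the shut fingers; the grasp point (between the pads) lies 19 mm behind it (grip_depth is the distance from the TCP to the grasp point, in m); z points along the fingers, y is the line along which they close (so a half turn about z gives the same grasp; the last joint's range is limited). The gripper opens to 91 mm and grips with 3 to 60 N. Pads are 32 mm wide; open, the fingers measure 118 mm over their backs; the gripper's body (76 mm by 178 mm) begins 60 mm behind the grasp point.
Start: joints at [-1.337, 0.379, 1.734, -0, 1.028, -0.033], TCP at [0.185, -0.675, 0.214] pointing down, gripper open.
Joint ranges: [-2.77, 2.77], [-0.74, 2.19], [0, 2.66], [-1.06, 4.2], [0.31, 2.87], [-3.08, 3.08]. Speed limits (rad/s): [1.89, 1.89, 2.39, 3.14, 3.14, 3.14].

### API

Orientations are given as a rotation vector (axis times angle).
In Python, from station import * gives the robot as it stands.
- The arm moves only by the tool arm_command, never from a script. Its argument "steps" is a list of rows, each a list of 5 numbers: the opening, from 0 (shut) to 1 (fully open), then the shift along the tool's x, y, z in m, then the turn about the tool's z in degrees. In form: [[grip, tx, ty, tz, yaw], ...]. A call has 1 to 8 rows; each row is the pose to reach, as a shift and turn from the pose commanded when the call began, along the tool's axes at that moment; what a row does not reach only later rows make up. A row lasts 1/10 s, in which the tool goes at most 50 mm and 8.59 degrees, less where a joint would pass 70% of its speed; a pose out of reach is approached as far as the arm can. A call with a gripper value outside its range is refused whole. The fingers move at their own pace and stop on an object; "grip_force" is the grip in N (left out, the last holds). Time passes only in rows, so rows that repeat a pose let the fingers close. It gives the time, the measured TCP pose, the force, the opening and the grip force at its end, in the units of the state.
- get_obs(): the state, without advancing time (a new reading comes with each control period).
- grab_frame(name): name is "scene" or "top" or "wrist"; returns a dict with "color" (480x640x3 uint8, blue, green, red), "range_z" (480x640 float32, m along the optical axis (not along the pixel's ray), 0 where there is no reading), "fx", "fy", "cx", "cy" (pixels), "world_from_camera" (4x4, takes a point from camera to world coordinates). Camera axes: x right, y down, z forward; pixel columns grow to the right and rows downward; lengths in m; the calibration is good to about 2 mm. The wrist camera is an equidistant fisheye: a pixel r from the principal point sees the ray r / f radians off the axis. A picture is of the moment at which its call begins.
- sign_off(): hands the job in; it is judged then, once.
The state is a dict: "time_s": time; "joints": joint angles; "joint_vel": joint speeds; "joint_torque": joint torques, N m; "tool_pos": TCP position; "tool_rot": TCP orientation; "force": force on the tool from outside, world axes, zero at the start; "moment": the same for the moment, N m; "width": finger opening in m; "grasp_force": force on a finger pad.
Only numpy, scipy, OpenCV 4.12 (cv2) and the standard library are available. Lean on these libraries where they do the work, as an engineer would, in place of code of your own. Each camera call takes 0.05 s, during which the arm holds its last target. There are 200 camera calls.

## Working session

There is one attempt and no reset: what is moved stays moved. The work goes in short steps, Python scripts to look and compute and a tool call to move; the robot and the scene stay as the last step left them, time stands still between calls to the robot, and variables do not carry over. Pictures are saved under pics/ and viewed, at most 14 in all, crops included, and the job is handed in when it is done.

Besides the shell and the picture viewer there is one more tool, called in YAML: its name, and indented under it one key for each argument. arm_command: Moves the arm, as the interface text tells. Its arguments: {"type":"object","properties":{"steps":{"type":"array","items":{"type":"array","items":{"type":"number"}}},"grip_force":{"type":"number"}},"required":["steps"]}

```bash
mkdir -p pics; ls; python3 - <<'E'
from station import *
import cv2,numpy as np
o=get_obs();print(o)
for n in("top","scene"):
    f=grab_frame(n);cv2.imwrite(f"pics/{n}0.png",f["color"]);np.savez(f"{n}0.npz",**f);print(n,f["fx"],f["cx"],f["cy"],f["world_from_camera"])
E
```

```text
pics
{'time_s': 0.0, 'joints': array([-1.33731616e+00,  3.79391544e-01,  1.73480054e+00, -1.08028844e-05,
        1.02846361e+00, -3.32907969e-02]), 'joint_vel': array([ 0.00105181,  0.0009946 , -0.00025334, -0.00104522,  0.00035977,
        0.00050542]), 'joint_torque': array([-5.90567986e-03, -7.63754010e+01, -4.34376490e+01,  6.48489478e-02,
        4.24444908e-02, -6.29236251e-05]), 'tool_pos': array([ 0.18443863, -0.67485138,  0.21329036]), 'tool_rot': array([-3.11263837e+00, -4.17669519e-01,  1.81256512e-04]), 'force': array([-0.57696135,  0.33772169, -0.45605186]), 'moment': array([ 0.03478223, -0.07658046, -0.0214597 ]), 'grasp_force': 0.0, 'width': 0.09135101492578107}
top 538.5243511020211 329.02442503749967 248.23265006279465 [[-0.00358603 -0.99147129  0.13027593  0.43705783]
 [-0.99997956  0.00424509  0.00478164 -0.01278304]
 [-0.00529389 -0.13025612 -0.99146625  1.11201596]
 [ 0.          0.          0.          1.        ]]
scene 466.79893880860266 324.78867021644055 238.59829203187505 [[-0.29518584  0.5891038  -0.75221143  1.20472138]
 [ 0.95529346  0.19575923 -0.22156881  0.18234566]
 [ 0.0167253  -0.78398663 -0.62055236  0.59208861]
 [ 0.          0.          0.          1.        ]]
```

View pics/top0.png

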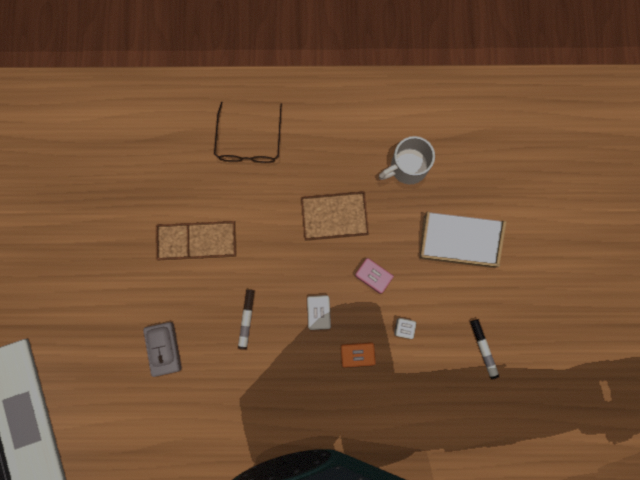

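View pics/scene0.png

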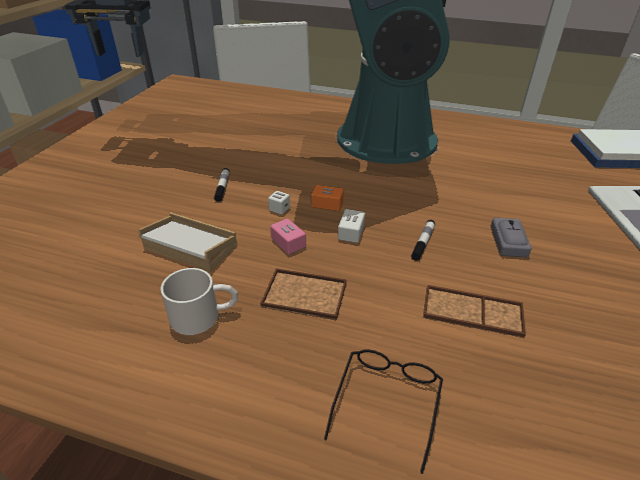

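The top view shows these parts:
- Markers at (246,319) and (484,349), and the mouse at (162,349).
- Two-bay tray at (196,240) with its narrow bay to the left (+y), mouse tray at (335,216), and marker rest at (462,240).
- The small white charger at (406,328).

There are three candidates for charger_large: white (319,312), pink (374,275) and orange (358,355). The white one fits, because orange and pink are excluded. I'll measure now and make one confirming crop.

```bash
cat > h.py <<'E'
import numpy as np,cv2
def world(f):
    z=np.asarray(f["range_z"],float);v,u=np.mgrid[:480,:640]
    p=np.stack([(u-f["cx"])/f["fx"]*z,(v-f["cy"])/f["fy"]*z,z],-1)
    T=np.asarray(f["world_from_camera"]);w=p@T[:3,:3].T+T[:3,3];w[z==0]=np.nan;return w
def rect(w,c0,c1,r0,r1,zmin,zmax=.2):
    q=w[r0:r1,c0:c1].reshape(-1,3);q=q[(q[:,2]>zmin)&(q[:,2]<zmax)]
    (cx,cy),(a,b),t=cv2.minAreaRect((q[:,:2]*1000).astype(np.float32))
    if a<b:a,b,t=b,a,t+90
    t=(t+90)%180-90
    return f"n{len(q)} c({cx:.1f},{cy:.1f}) {a:.1f}x{b:.1f} long-axis yaw {t:.1f}deg zmed {np.median(q[:,2])*1e3:.1f} zmax {q[:,2].max()*1e3:.1f}"
BOX=dict(markL=(232,262,282,356),markR=(464,504,312,385),large=(303,334,290,335),small=(393,420,315,343),pink=(352,397,256,295),orange=(338,380,341,370),mouse=(140,185,317,380),ctray=(150,242,215,265),mtray=(297,373,188,244),rest=(415,510,206,272))
E
python3 - <<'E'
from h import *
f=np.load("top0.npz");w=world(f)
print("table",np.nanmedian(w[400:440,100:200,2]),np.nanmedian(w[270:290,260:300,2]))
for k,b in BOX.items():
    print(k,rect(w,*b,.005))
for k in("large","pink","orange","small"):print(k,"top",rect(w,*BOX[k],.03))
print("mouse hi",rect(w,*BOX["mouse"],.015));print("rest rim",rect(w,*BOX["rest"],.03))
# divider
q=w[215:265,150:242].reshape(-1,3)
# rest deck z profile
for c in (440,462,485):print([tuple((w[r,c]*1000).round(0)) for r in range(212,268,6)])
c=cv2.resize(f["color"][250:385,290:430],None,fx=4,fy=4,interpolation=2);cv2.imwrite("pics/crop1.png",c)
E
```

```text
table 0.0002988175548293004 0.0007963303720697201
markL n561 c(440.8,161.0) 153.1x43.8 long-axis yaw -12.3deg zmed 16.7 zmax 25.1
markR n627 c(377.6,-318.0) 137.7x76.4 long-axis yaw -4.0deg zmed 16.9 zmax 24.7
large n742 c(454.6,14.4) 83.1x59.1 long-axis yaw -0.3deg zmed 36.5 zmax 42.1
small n360 c(417.9,-164.3) 54.2x51.9 long-axis yaw 2.5deg zmed 36.4 zmax 42.4
pink n758 c(525.2,-102.2) 81.7x74.3 long-axis yaw -87.7deg zmed 36.5 zmax 43.9
orange n789 c(364.7,-67.4) 78.9x51.7 long-axis yaw -83.6deg zmed 36.5 zmax 44.5
mouse n1583 c(384.9,334.7) 116.7x83.9 long-axis yaw 4.8deg zmed 30.4 zmax 43.0
ctray n1162 c(602.2,270.3) 185.1x98.8 long-axis yaw -86.0deg zmed 7.1 zmax 14.6
mtray n1197 c(651.8,-19.0) 157.6x117.0 long-axis yaw 89.7deg zmed 6.8 zmax 15.7
rest n3872 c(601.1,-284.1) 197.3x134.3 long-axis yaw 89.7deg zmed 27.7 zmax 52.9
large top n725 c(450.1,12.9) 65.3x43.8 long-axis yaw 0.0deg zmed 36.6 zmax 42.1
pink top n707 c(523.5,-98.5) 66.2x44.2 long-axis yaw 55.0deg zmed 36.7 zmax 43.9
orange top n758 c(366.9,-64.3) 65.9x43.8 long-axis yaw -85.9deg zmed 36.6 zmax 44.5
small top n
[... 1304 characters left out ...]
loat64(553.0), np.float64(-274.0), np.float64(37.0)), (np.float64(545.0), np.float64(-282.0), np.float64(3.0))]
[(np.float64(657.0), np.float64(-333.0), np.float64(6.0)), (np.float64(645.0), np.float64(-334.0), np.float64(1.0)), (np.float64(626.0), np.float64(-323.0), np.float64(37.0)), (np.float64(615.0), np.float64(-324.0), np.float64(34.0)), (np.float64(603.0), np.float64(-325.0), np.float64(27.0)), (np.float64(591.0), np.float64(-324.0), np.float64(28.0)), (np.float64(579.0), np.float64(-326.0), np.float64(21.0)), (np.float64(567.0), np.float64(-325.0), np.float64(20.0)), (np.float64(555.0), np.float64(-326.0), np.float64(17.0)), (np.float64(544.0), np.float64(-327.0), np.float64(10.0))]
```

View pics/crop1.png

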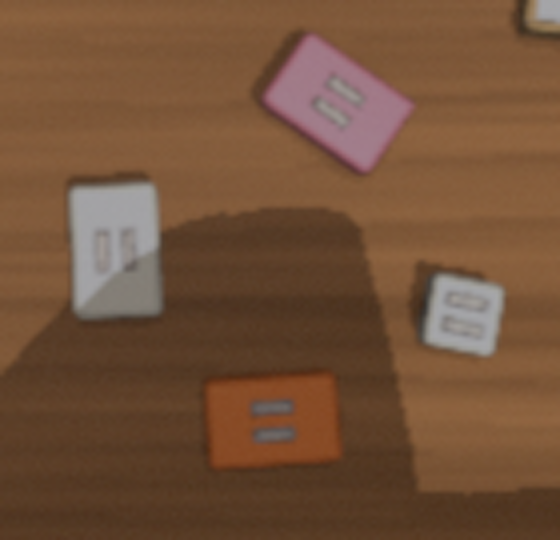

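The crop confirms it: the white block, 65x44 with pins, at crop (115,250) is charger_large, and the small white one is at crop (463,313). The pink and orange blocks are decoys. Next I'll refine the poses by projecting colour masks onto planes of known height.

```bash
cat >> h.py <<'E'
def plane(f,uv,h):
    uv=np.asarray(uv,float).reshape(-1,2);T=np.asarray(f["world_from_camera"])
    d=np.c_[(uv[:,0]-f["cx"])/f["fx"],(uv[:,1]-f["cy"])/f["fy"],np.ones(len(uv))]@T[:3,:3].T
    return T[:3,3]+d*((h-T[2,3])/d[:,2])[:,None]
def mrect(f,mask,b,h):
    m=np.zeros((480,640),np.uint8);c0,c1,r0,r1=b;m[r0:r1,c0:c1]=mask[r0:r1,c0:c1]
    n,l,s,_=cv2.connectedComponentsWithStats(m);k=1+np.argmax(s[1:,4])
    v,u=np.nonzero(l==k);q=plane(f,np.c_[u,v],h)[:,:2]*1000
    (cx,cy),(a,bb),t=cv2.minAreaRect(q.astype(np.float32))
    if a<bb:a,bb,t=bb,a,t+90
    e=np.linalg.eigh(np.cov(q.T))[1][:,1];pc=np.degrees(np.arctan2(e[1],e[0]))
    return f"c({cx:.1f},{cy:.1f}) mean({q[:,0].mean():.1f},{q[:,1].mean():.1f}) {a:.1f}x{bb:.1f} yaw {(t+90)%180-90:.1f} pca {(pc+90)%180-90:.1f}"
E
python3 - <<'E'
from h import *
f=np.load("top0.npz");w=world(f);I=f["color"];g=cv2.cvtColor(I,6);hsv=cv2.cvtColor(I,40)
sat=hsv[...,1]
Z=np.nan_to_num(w[...,2]);Z=cv2.medianBlur(Z.astype(np.float32),3)
for k,h,t in(("large",.036,.025),("small",.036,.025),("mouse",.015,.012),("markL",.009,.006),("markR",.009,.006),("ctray",.009,.004),("mtray",.009,.004)):
    print(k,"Z",mrect(f,(Z>t).astype(np.uint8),BOX[k],h))
for k in("markL","markR"):
    m=((sat<70)|(g<30)).astype(np.uint8);print(k,"col",mrect(f,m,BOX[k],.009))
for k in("ctray","mtray"):
    for th in(45,55): print(k,"dark",mrect(f,(g<th).astype(np.uint8),BOX[k],.009))
m=(sat<70).astype(np.uint8);print("rest deck white",mrect(f,m,BOX["rest"],.026))
b=BOX["mouse"];print("mouse low-sat",mrect(f,(sat<90).astype(np.uint8),b,.015))
S=[I[b[2]:b[3],b[0]:b[1]] for b in(BOX["ctray"],BOX["rest"],BOX["markL"],BOX["markR"],BOX["mouse"])]
S=[cv2.resize(s,(260,int(260*s.shape[0]/s.shape[1]))) for s in S]
S=[cv2.copyMakeBorder(s[:560],0,max(0,560-s.shape[0]),0,0,0) for s in S]
cv2.imwrite("pics/crop2.png",cv2.resize(np.hstack(S),None,fx=.6,fy=.6))
print(g[195:240:3,335],g[240,155:240:3])
E
```

```text
large Z c(450.0,12.8) mean(449.9,12.9) 65.1x43.7 yaw 0.1 pca 2.4
small Z c(418.3,-158.3) mean(418.2,-158.4) 36.9x35.5 yaw 79.1 pca 72.6
mouse Z c(378.6,328.2) mean(378.2,328.4) 100.2x61.5 yaw 12.3 pca 12.6
markL Z c(437.1,161.0) mean(436.7,161.0) 120.9x18.3 yaw -7.0 pca -7.0
markR Z c(375.9,-320.1) mean(375.9,-320.3) 123.5x19.0 yaw 18.1 pca 18.2
ctray Z c(600.7,268.1) mean(601.9,266.0) 166.1x77.5 yaw -87.8 pca -87.6
mtray Z c(651.1,-19.1) mean(650.7,-19.2) 134.7x95.8 yaw -85.2 pca -86.9
markL col c(419.8,164.4) mean(420.1,164.2) 77.5x17.9 yaw -7.3 pca -7.2
markR col c(376.4,-319.5) mean(375.2,-319.6) 121.0x18.1 yaw 18.1 pca 18.5Traceback (most recent call last):
  File "<stdin>", line 10, in <module>
  File "h.py", line 19, in mrect
    n,l,s,_=cv2.connectedComponentsWithStats(m);k=1+np.argmax(s[1:,4])
                                                    ~~~~~~~~~^^^^^^^^^
    return _wrapfunc(a, 'argmax', axis=axis, out=out, **kwds)
    return bound(*args, **kwds)
ValueError: attempt to get argmax of an empty sequence
```

```bash
cat > plan.py <<'E'
# usage: plan.py x y z yaw [x y z yaw ...] (mm, deg; world yaw of tool x): shifts chained from the current pose
import sys,numpy as np
from scipy.spatial.transform import Rotation as R
from station import *
o=get_obs();p=np.array(o["tool_pos"])*1000;Rm=R.from_rotvec(o["tool_rot"]).as_matrix()
yaw=np.degrees(np.arctan2(Rm[1,0],Rm[0,0]))
print("now",p.round(1),"yaw",round(yaw,1),"w",round(o["width"]*1e3,1),"gf",o["grasp_force"],"F",np.round(o["force"],1),"t",round(o["time_s"],2))
a=np.array(sys.argv[1:],float).reshape(-1,4)
for x,y,z,w in a:
    c,s=np.cos(np.radians(yaw)),np.sin(np.radians(yaw));d=np.array([x,y,z])-p
    dy=(yaw-w+180)%360-180
    print("-> t %.4f %.4f %.4f turn %.1f"%((c*d[0]+s*d[1])/1e3,(s*d[0]-c*d[1])/1e3,-d[2]/1e3,dy),"rows>=%.1f"%max(np.linalg.norm(d)/50,abs(dy)/8.59))
    p=np.array([x,y,z]);yaw=w
E
python3 plan.py 376 -320 100 18.2 376 -320 3 18.2 376 -320 120 18.2 584 -277 100 82.9 584 -277 32.5 82.9
```

```text
now [ 184.5 -674.9  213.4] yaw 15.3 w 91.2 gf 0.0 F [ 0.7 -0.5  0.3] t 0.1
-> t 0.2783 -0.2918 0.1134 turn -2.9 rows>=8.4
-> t 0.0000 0.0000 0.0970 turn 0.0 rows>=1.9
-> t 0.0000 0.0000 -0.1170 turn 0.0 rows>=2.3
-> t 0.2110 0.0241 0.0200 turn -64.7 rows>=7.5
-> t 0.0000 0.0000 0.0675 turn 0.0 rows>=1.4
```

arm_command:
  steps:
    - [1, 0.278, -0.292, 0.113, -3]
    - [1, 0.278, -0.292, 0.113, -3]
    - [1, 0.278, -0.292, 0.113, -3]
    - [1, 0.278, -0.292, 0.113, -3]
    - [1, 0.278, -0.292, 0.113, -3]
    - [1, 0.278, -0.292, 0.113, -3]
    - [1, 0.278, -0.292, 0.113, -3]
    - [1, 0.278, -0.292, 0.113, -3]
  grip_force: 15

```text
time_s: 0.9
tool_pos: [0.3676, -0.3343, 0.1055]
tool_rot: [3.102, 0.499, 0.0]
force: [0.7, -0.8, 0.0]
width: 0.0907
grasp_force: 0.0
```

```bash
python3 plan.py 376 -320 60 18.2 376 -320 3 18.2
```

```text
now [ 367.6 -334.3  105.5] yaw 18.3 w 90.7 gf 0.0 F [ 0.7 -0.8  0. ] t 0.9
-> t 0.0125 -0.0110 0.0455 turn 0.1 rows>=1.0
-> t 0.0000 0.0000 0.0570 turn 0.0 rows>=1.1
```

arm_command:
  steps:
    - [1, 0.0, 0.0, 0.0, 0]
    - [1, 0.0, 0.0, 0.0, 0]

```text
time_s: 1.1
tool_pos: [0.3675, -0.3354, 0.1058]
tool_rot: [-3.101, -0.503, 0.001]
force: [0.8, -0.2, 0.6]
width: 0.0915
grasp_force: 0.0
```

```bash
python3 plan.py 376 -320 60 18.2 376 -320 3 18.2
```

```text
now [ 367.5 -335.4  105.8] yaw 18.4 w 91.5 gf 0.0 F [ 0.8 -0.2  0.6] t 1.1
-> t 0.0130 -0.0119 0.0458 turn 0.2 rows>=1.0
-> t 0.0000 0.0000 0.0570 turn 0.0 rows>=1.1
```

arm_command:
  steps:
    - [1, 0.013, -0.012, 0.046, 0]
    - [1, 0.013, -0.012, 0.085, 0]
    - [1, 0.013, -0.012, 0.1025, 0]
    - [1, 0.013, -0.012, 0.1025, 0]
    - [0.1, 0.013, -0.012, 0.1025, 0]
    - [0.1, 0.013, -0.012, 0.1025, 0]
    - [0.1, 0.013, -0.012, 0.1025, 0]
    - [0.1, 0.013, -0.012, 0.1025, 0]

```text
time_s: 1.9
tool_pos: [0.3758, -0.3211, 0.0039]
tool_rot: [3.101, 0.499, 0.001]
force: [0.7, -0.9, 0.5]
width: 0.0621
grasp_force: 0.0
```

arm_command:
  steps:
    - [0.1, 0, 0, 0, 0]
    - [0.1, 0, 0, 0, 0]
    - [0.1, 0, 0, 0, 0]
    - [0.1, 0, 0, 0, 0]

```text
time_s: 2.3
tool_pos: [0.3758, -0.3206, 0.0035]
tool_rot: [3.102, 0.499, 0.0]
force: [0.7, -0.0, -0.1]
width: 0.0298
grasp_force: 0.0
```

arm_command:
  steps:
    - [0.1, 0, 0, 0, 0]
    - [0.1, 0, 0, 0, 0]
    - [0.1, 0, 0, 0, 0]
    - [0.1, 0, 0, 0, 0]
    - [0.1, 0, 0, -0.04, 0]
    - [0.1, 0, 0, -0.08, 0]
    - [0.1, 0, 0, -0.11, 0]
    - [0.1, 0, 0, -0.11, 0]

```text
time_s: 3.1
tool_pos: [0.3775, -0.3222, 0.1171]
tool_rot: [3.097, 0.498, 0.006]
force: [-0.0, -0.4, -0.9]
width: 0.0173
grasp_force: 15.0
```

```bash
python3 plan.py 584 -277 100 82.9 584 -277 32.5 82.9
```

```text
now [ 377.5 -322.2  117.1] yaw 18.3 w 17.3 gf 14.999988377094269 F [-0.  -0.4 -0.9] t 3.1
-> t 0.2103 0.0219 0.0171 turn -64.6 rows>=7.5
-> t 0.0000 0.0000 0.0675 turn 0.0 rows>=1.4
```

arm_command:
  steps:
    - [0.1, 0.211, 0.024, 0.013, -64.6]
    - [0.1, 0.211, 0.024, 0.013, -64.6]
    - [0.1, 0.211, 0.024, 0.013, -64.6]
    - [0.1, 0.211, 0.024, 0.013, -64.6]
    - [0.1, 0.211, 0.024, 0.013, -64.6]
    - [0.1, 0.211, 0.024, 0.013, -64.6]
    - [0.1, 0.211, 0.024, 0.013, -64.6]
    - [0.1, 0.211, 0.024, 0.013, -64.6]

```text
time_s: 3.9
tool_pos: [0.5833, -0.2768, 0.0991]
tool_rot: [-2.348, -2.086, 0.001]
force: [-0.6, -0.5, -0.0]
width: 0.0176
grasp_force: 15.0
```

arm_command:
  steps:
    - [0.1, 0, 0, 0, 0]
    - [0.1, 0, 0, 0, 0]

```text
time_s: 4.1
tool_pos: [0.5834, -0.2771, 0.0998]
tool_rot: [-2.357, -2.076, 0.0]
force: [-0.5, 0.3, -0.5]
width: 0.0174
grasp_force: 15.0
```

```bash
python3 plan.py 584 -277 33 82.9;python3 - <<'E'
from station import *
import cv2
f=grab_frame("scene");cv2.imwrite("pics/s1.png",f["color"][100:360,80:420])
E
```

```text
now [ 583.4 -277.1   99.8] yaw 82.7 w 17.4 gf 14.999834150075912 F [-0.5  0.3 -0.5] t 4.1
-> t 0.0002 0.0006 0.0668 turn -0.2 rows>=1.3
```

View pics/s1.png

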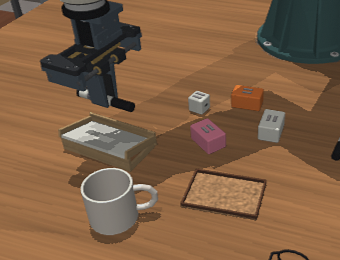

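The marker is held level by its middle, at about (108,100) in the crop and just above the rest. Next I lower and release it.

arm_command:
  steps:
    - [0.1, 0, 0.0005, 0.045, 0]
    - [0.1, 0, 0.0005, 0.06, 0]
    - [0.1, 0, 0.0005, 0.067, 0]
    - [0.1, 0, 0.0005, 0.067, 0]
    - [0.1, 0, 0.0005, 0.067, 0]
    - [0.28, 0, 0.0005, 0.067, 0]
    - [0.28, 0, 0.0005, 0.067, 0]
    - [0.28, 0, 0.0005, 0.067, 0]

```text
time_s: 4.95
tool_pos: [0.5844, -0.2775, 0.0341]
tool_rot: [2.354, 2.079, 0.0]
force: [-0.3, -0.4, 0.4]
width: 0.0255
grasp_force: 0.1
```

arm_command:
  steps:
    - [0.28, 0, 0, 0, 0]
    - [0.28, 0, 0, -0.01, 0]
    - [0.28, 0, 0, -0.02, 0]
    - [0.28, 0, 0, -0.04, 0]
    - [0.5, 0, 0, -0.09, 0]
    - [1, 0, 0, -0.1, 0]
    - [1, 0, 0, -0.1, 0]

```text
time_s: 5.65
tool_pos: [0.5855, -0.278, 0.1365]
tool_rot: [2.352, 2.077, 0.003]
force: [-0.1, -0.0, -1.0]
width: 0.0467
grasp_force: 0.0
```

```bash
python3 plan.py 418 -158.5 100 -11 418 -158.5 10 -11;python3 - <<'E'
from station import *
from h import *
f=grab_frame("top");cv2.imwrite("pics/t1.png",f["color"])
w=world(f)
E
```

```text
now [ 585.5 -278.   136.5] yaw 82.9 w 46.7 gf 0.0 F [-0.1 -0.  -1. ] t 5.65
-> t 0.0978 -0.1810 0.0365 turn 93.9 rows>=10.9
-> t 0.0000 -0.0000 0.0900 turn 0.0 rows>=1.8
```

View pics/t1.png

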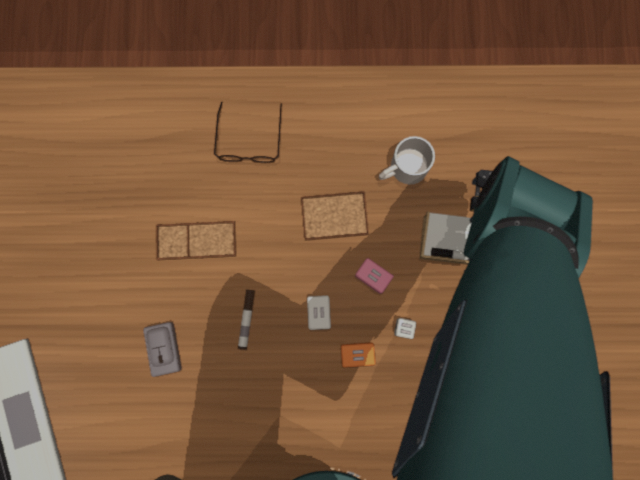

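The cap of the first marker shows at the front lip of the rest, (445,253), so it rolled down as wanted. The small charger is next.

arm_command:
  steps:
    - [1, 0.098, -0.18, 0.033, 94]
    - [1, 0.098, -0.18, 0.033, 94]
    - [1, 0.098, -0.18, 0.033, 94]
    - [1, 0.098, -0.18, 0.033, 94]
    - [1, 0.098, -0.18, 0.033, 94]
    - [1, 0.098, -0.18, 0.033, 94]
    - [1, 0.098, -0.18, 0.033, 94]
    - [1, 0.098, -0.18, 0.033, 94]

```text
time_s: 6.5
tool_pos: [0.4167, -0.1573, 0.0994]
tool_rot: [-3.118, -0.377, 0.003]
force: [0.6, -0.1, -0.2]
width: 0.0913
grasp_force: 0.0
```

arm_command:
  steps:
    - [1, 0, 0, 0, 25]
    - [1, 0, 0, 0, 25]
    - [1, 0, 0, 0, 25]
    - [1, 0, 0, 0, 25]
    - [1, 0, 0, 0, 25]

```text
time_s: 7.0
tool_pos: [0.417, -0.1575, 0.0998]
tool_rot: [-3.128, 0.291, 0.002]
force: [-0.5, -0.6, -0.1]
width: 0.0913
grasp_force: 0.0
```

```bash
python3 plan.py 418 -158.5 60 -11 418 -158.5 10 -11
```

```text
now [ 417.  -157.5   99.8] yaw -10.6 w 91.3 gf 0.0 F [-0.5 -0.6 -0.1] t 7.0
-> t 0.0011 0.0008 0.0398 turn 0.4 rows>=0.8
-> t 0.0000 -0.0000 0.0500 turn 0.0 rows>=1.0
```

arm_command:
  steps:
    - [0.8, 0.001, 0.001, 0.04, 0.4]
    - [0.7, 0.001, 0.001, 0.08, 0.4]
    - [0.6, 0.001, 0.001, 0.09, 0.4]
    - [0.2, 0.001, 0.001, 0.09, 0.4]
    - [0.2, 0.001, 0.001, 0.09, 0.4]
    - [0.2, 0.001, 0.001, 0.09, 0.4]
    - [0.2, 0.001, 0.001, 0.09, 0.4]
    - [0.2, 0.001, 0.001, 0.09, 0.4]
  grip_force: 20

```text
time_s: 7.8
tool_pos: [0.4192, -0.1593, 0.0116]
tool_rot: [3.126, -0.308, 0.003]
force: [-2.1, 0.8, 13.2]
width: 0.0358
grasp_force: 20.0
```

arm_command:
  steps:
    - [0.2, 0, 0, 0, 0]
    - [0.2, 0, 0, 0, 0]
    - [0.2, 0, 0, 0, 0]
    - [0.2, 0, 0, -0.04, 0]
    - [0.2, 0, 0, -0.08, 0]
    - [0.2, 0, 0, -0.11, 0]
    - [0.2, 0, 0, -0.11, 0]
    - [0.2, 0, 0, -0.11, 0]

```text
time_s: 8.6
tool_pos: [0.4187, -0.1591, 0.1211]
tool_rot: [3.126, -0.308, 0.003]
force: [-0.5, 0.6, -0.9]
width: 0.0361
grasp_force: 20.0
```

```bash
python3 plan.py 598.7 316 80 2.2 598.7 316 14 2.2
```

```text
now [ 418.7 -159.1  121.1] yaw -11.3 w 36.1 gf 19.999879896640778 F [-0.5  0.6 -0.9] t 8.6
-> t 0.0837 -0.5011 0.0411 turn -13.5 rows>=10.2
-> t 0.0000 0.0000 0.0660 turn 0.0 rows>=1.3
```

arm_command:
  steps:
    - [0.2, 0.084, -0.501, 0.041, -13.5]
    - [0.2, 0.084, -0.501, 0.041, -13.5]
    - [0.2, 0.084, -0.501, 0.041, -13.5]
    - [0.2, 0.084, -0.501, 0.041, -13.5]
    - [0.2, 0.084, -0.501, 0.041, -13.5]
    - [0.2, 0.084, -0.501, 0.041, -13.5]
    - [0.2, 0.084, -0.501, 0.041, -13.5]
    - [0.2, 0.084, -0.501, 0.041, -13.5]

```text
time_s: 9.4
tool_pos: [0.5592, 0.2157, 0.0862]
tool_rot: [3.14, 0.062, -0.004]
force: [2.0, -0.8, -1.0]
width: 0.0361
grasp_force: 20.0
```

```bash
python3 plan.py 598.7 316 80 2.2
```

```text
now [559.2 215.7  86.2] yaw 2.3 w 36.1 gf 19.99914675951004 F [ 2.  -0.8 -1. ] t 9.4
-> t 0.0434 -0.0987 0.0062 turn 0.1 rows>=2.2
```

arm_command:
  steps:
    - [0.2, 0.043, -0.099, 0.006, 0]
    - [0.2, 0.043, -0.099, 0.006, 0]
    - [0.2, 0.043, -0.099, 0.006, 0]
    - [0.2, 0.043, -0.099, 0.006, 0]
    - [0.2, 0.043, -0.099, 0.006, 0]

```text
time_s: 9.9
tool_pos: [0.5979, 0.3132, 0.0809]
tool_rot: [3.14, 0.061, -0.004]
force: [0.2, 0.2, -1.3]
width: 0.0359
grasp_force: 20.0
```

```bash
python3 plan.py 598.7 316 15 2.2
```

```text
now [597.9 313.2  80.9] yaw 2.2 w 35.9 gf 19.999871850013733 F [ 0.2  0.2 -1.3] t 9.9
-> t 0.0009 -0.0028 0.0659 turn 0.0 rows>=1.3
```

arm_command:
  steps:
    - [0.2, 0.001, -0.003, 0.04, 0]
    - [0.2, 0.001, -0.003, 0.058, 0]
    - [0.2, 0.001, -0.003, 0.0655, 0]
    - [0.2, 0.001, -0.003, 0.0655, 0]
    - [0.2, 0.001, -0.003, 0.0655, 0]
    - [0.5, 0.001, -0.003, 0.0655, 0]
    - [0.5, 0.001, -0.003, 0.0655, 0]
    - [0.5, 0.001, -0.003, 0.0655, 0]

```text
time_s: 10.7
tool_pos: [0.6002, 0.3175, 0.0174]
tool_rot: [-3.141, -0.061, -0.001]
force: [-1.0, 0.0, 0.2]
width: 0.0457
grasp_force: 0.0
```

arm_command:
  steps:
    - [0.6, 0, 0, 0, 0]
    - [0.6, 0, 0, -0.04, 0]
    - [0.6, 0, 0, -0.09, 0]
    - [0.6, 0, 0, -0.1, 0]
    - [1, 0, 0, -0.1, 0]

```text
time_s: 11.2
tool_pos: [0.6011, 0.318, 0.1191]
tool_rot: [-3.139, -0.061, -0.006]
force: [0.7, 0.3, -0.7]
width: 0.0604
grasp_force: 0.0
```

```bash
python3 plan.py 450 13 90 1.5 450 13 10 1.5
```

```text
now [601.1 318.  119.1] yaw 2.2 w 60.4 gf 0.0 F [ 0.7  0.3 -0.7] t 11.2
-> t -0.1629 0.2989 0.0291 turn 0.7 rows>=6.8
-> t 0.0000 0.0000 0.0800 turn 0.0 rows>=1.6
```

arm_command:
  steps:
    - [1, -0.162, 0.299, 0.029, 0.7]
    - [1, -0.162, 0.299, 0.029, 0.7]
    - [1, -0.162, 0.299, 0.029, 0.7]
    - [1, -0.162, 0.299, 0.029, 0.7]
    - [1, -0.162, 0.299, 0.029, 0.7]
    - [1, -0.162, 0.299, 0.029, 0.7]
    - [1, -0.162, 0.299, 0.029, 0.7]
    - [1, -0.162, 0.299, 0.029, 0.7]

```text
time_s: 12.0
tool_pos: [0.4458, 0.0096, 0.0858]
tool_rot: [3.141, 0.037, -0.007]
force: [0.3, 0.0, -0.0]
width: 0.0912
grasp_force: 0.0
```

arm_command:
  steps:
    - [1, 0, 0, 0, 0]
    - [1, 0, 0, 0, 0]

```text
time_s: 12.2
tool_pos: [0.4499, 0.0128, 0.0873]
tool_rot: [-3.141, -0.042, 0.001]
force: [-0.2, 0.7, -0.5]
width: 0.091
grasp_force: 0.0
```

```bash
python3 plan.py 450 13 10 1.5
```

```text
now [449.9  12.8  87.3] yaw 1.5 w 91.0 gf 0.0 F [-0.2  0.7 -0.5] t 12.2
-> t 0.0001 -0.0002 0.0773 turn 0.0 rows>=1.5
```

arm_command:
  steps:
    - [1, 0, 0, 0.04, 0]
    - [0.8, 0, 0, 0.067, 0]
    - [0.7, 0, 0, 0.077, 0]
    - [0.3, 0, 0, 0.077, 0]
    - [0.3, 0, 0, 0.077, 0]
    - [0.3, 0, 0, 0.077, 0]
    - [0.3, 0, 0, 0.077, 0]
    - [0.3, 0, 0, 0.077, 0]
  grip_force: 25

```text
time_s: 13.0
tool_pos: [0.4505, 0.0124, 0.0117]
tool_rot: [-3.141, -0.042, -0.003]
force: [-0.9, 2.1, 9.6]
width: 0.044
grasp_force: 25.0
```

arm_command:
  steps:
    - [0.3, 0, 0, 0, 0]
    - [0.3, 0, 0, 0, 0]
    - [0.3, 0, 0, -0.04, 0]
    - [0.3, 0, 0, -0.08, 0]
    - [0.3, 0, 0, -0.1, 0]
    - [0.3, 0, 0, -0.1, 0]
    - [0.3, 0, 0, -0.1, 0]

```text
time_s: 13.7
tool_pos: [0.4496, 0.0123, 0.1108]
tool_rot: [3.141, 0.042, 0.001]
force: [-0.3, 0.0, -2.3]
width: 0.044
grasp_force: 25.0
```

```bash
python3 plan.py 601.7 236 80 92.2
```

```text
now [449.6  12.3 110.8] yaw 1.5 w 44.0 gf 24.999748170375824 F [-0.3  0.  -2.3] t 13.7
-> t 0.1580 -0.2195 0.0308 turn -90.7 rows>=10.6
```

arm_command:
  steps:
    - [0.3, 0.158, -0.22, 0.02, -91]
    - [0.3, 0.158, -0.22, 0.02, -91]
    - [0.3, 0.158, -0.22, 0.02, -91]
    - [0.3, 0.158, -0.22, 0.02, -91]
    - [0.3, 0.158, -0.22, 0.02, -91]
    - [0.3, 0.158, -0.22, 0.02, -91]
    - [0.3, 0.158, -0.22, 0.02, -91]
    - [0.3, 0.158, -0.22, 0.02, -91]

```text
time_s: 14.5
tool_pos: [0.6008, 0.2368, 0.0881]
tool_rot: [-2.562, -1.817, 0.005]
force: [-1.0, 0.1, -1.9]
width: 0.0439
grasp_force: 25.0
```

arm_command:
  steps:
    - [0.3, 0, 0, 0, -22]
    - [0.3, 0, 0, 0, -22]
    - [0.3, 0, 0, 0, -22]
    - [0.3, 0, 0, 0, -22]
    - [0.3, 0, 0, 0, -22]

```text
time_s: 15.0
tool_pos: [0.6011, 0.2362, 0.0894]
tool_rot: [-2.179, -2.262, 0.003]
force: [-0.2, -0.3, -2.1]
width: 0.044
grasp_force: 25.0
```

```bash
python3 plan.py 601.7 236 15 92.2
```

```text
now [601.1 236.2  89.4] yaw 92.1 w 44.0 gf 24.999572038650513 F [-0.2 -0.3 -2.1] t 15.0
-> t -0.0003 0.0006 0.0744 turn -0.1 rows>=1.5
```

arm_command:
  steps:
    - [0.3, 0, 0.0005, 0.04, 0]
    - [0.3, 0, 0.0005, 0.065, 0]
    - [0.3, 0, 0.0005, 0.074, 0]
    - [0.3, 0, 0.0005, 0.074, 0]
    - [0.3, 0, 0.0005, 0.075, 0]
    - [0.6, 0, 0.0005, 0.075, 0]
    - [0.6, 0, 0.0005, 0.075, 0]
    - [0.6, 0, 0.0005, 0.075, 0]

```text
time_s: 15.8
tool_pos: [0.6026, 0.2367, 0.0164]
tool_rot: [2.177, 2.265, 0.001]
force: [0.7, 0.3, 0.9]
width: 0.0546
grasp_force: 0.0
```

arm_command:
  steps:
    - [0.7, 0, 0, 0, 0]
    - [0.7, 0, 0, -0.04, 0]
    - [0.7, 0, 0, -0.09, 0]
    - [0.7, 0, 0, -0.1, 0]
    - [1, 0, 0, -0.1, 0]

```text
time_s: 16.3
tool_pos: [0.6036, 0.237, 0.1181]
tool_rot: [2.176, 2.264, 0.006]
force: [0.5, -0.2, -0.8]
width: 0.0695
grasp_force: 0.0
```

```bash
python3 plan.py 378.7 328 90 12.3
```

```text
now [603.6 237.  118.1] yaw 92.3 w 69.5 gf 0.0 F [ 0.5 -0.2 -0.8] t 16.3
-> t 0.0999 -0.2211 0.0281 turn 80.0 rows>=9.3
```

arm_command:
  steps:
    - [1, 0.1, -0.22, 0.026, 80]
    - [1, 0.1, -0.22, 0.026, 80]
    - [1, 0.1, -0.22, 0.026, 80]
    - [1, 0.1, -0.22, 0.026, 80]
    - [1, 0.1, -0.22, 0.026, 80]
    - [1, 0.1, -0.22, 0.026, 80]
    - [1, 0.1, -0.22, 0.026, 80]
    - [1, 0.1, -0.22, 0.026, 80]

```text
time_s: 17.1
tool_pos: [0.3772, 0.3272, 0.0883]
tool_rot: [3.074, 0.641, -0.003]
force: [-0.3, -0.4, 0.8]
width: 0.091
grasp_force: 0.0
```

arm_command:
  steps:
    - [1, 0, 0, 0, 11]
    - [1, 0, 0, 0, 11]
    - [1, 0, 0, 0, 11]
    - [1, 0, 0, 0, 11]

```text
time_s: 17.5
tool_pos: [0.3779, 0.3272, 0.0889]
tool_rot: [3.121, 0.355, -0.002]
force: [-0.3, 0.1, 0.2]
width: 0.0915
grasp_force: 0.0
```

```bash
python3 plan.py 378.7 328 8 12.3
```

```text
now [377.9 327.2  88.9] yaw 13.0 w 91.5 gf 0.0 F [-0.3  0.1  0.2] t 17.5
-> t 0.0009 -0.0006 0.0809 turn 0.7 rows>=1.6
```

arm_command:
  steps:
    - [1, 0.001, -0.0005, 0.04, 0.7]
    - [1, 0.001, -0.0005, 0.07, 0.7]
    - [1, 0.001, -0.0005, 0.0805, 0.7]
    - [1, 0.001, -0.0005, 0.0805, 0.7]
    - [0.4, 0.001, -0.0005, 0.0805, 0.7]
    - [0.4, 0.001, -0.0005, 0.0805, 0.7]
    - [0.4, 0.001, -0.0005, 0.0805, 0.7]
    - [0.4, 0.001, -0.0005, 0.0805, 0.7]
  grip_force: 20

```text
time_s: 18.3
tool_pos: [0.3797, 0.3287, 0.0101]
tool_rot: [-3.123, -0.333, -0.002]
force: [-0.2, -1.1, -0.5]
width: 0.0621
grasp_force: 0.0
```

arm_command:
  steps:
    - [0.4, 0, 0, 0, 0]
    - [0.4, 0, 0, 0, 0]
    - [0.4, 0, 0, 0, 0]
    - [0.4, 0, 0, -0.02, 0]
    - [0.4, 0, 0, -0.06, 0]
    - [0.4, 0, 0, -0.1, 0]
    - [0.4, 0, 0, -0.1, 0]
    - [0.4, 0, 0, -0.1, 0]

```text
time_s: 19.1
tool_pos: [0.3796, 0.3286, 0.1101]
tool_rot: [-3.123, -0.333, -0.003]
force: [0.3, -0.4, -1.5]
width: 0.0574
grasp_force: 20.0
```

```bash
python3 plan.py 651 -19 90 94;python3 - <<'E'
from station import *
from h import *
f=grab_frame("scene");a=f["color"][190:400,380:600]
f=grab_frame("top");b=f["color"][190:400,60:280];np.savez("t2.npz",**f)
cv2.imwrite("pics/s2.png",cv2.resize(np.hstack([a,b]),None,fx=1.7,fy=1.7))
Z=cv2.medianBlur(np.nan_to_num(world(f)[...,2]).astype(np.float32),3)
for k,bx in(("large",(187,240,215,262)),("small",(152,190,215,262))):print(k,mrect(f,(Z>.03).astype(np.uint8),bx,.039))
E
```

```text
now [379.6 328.6 110.1] yaw 12.2 w 57.4 gf 19.999743103981018 F [ 0.3 -0.4 -1.5] t 19.1
-> t 0.1920 0.3970 0.0201 turn -81.8 rows>=9.5
large c(603.0,231.5) mean(602.7,232.0) 67.7x42.9 yaw 89.8 pca 89.0
small c(599.3,313.2) mean(599.1,313.2) 37.4x34.7 yaw 89.8 pca 80.3
```

View pics/s2.png

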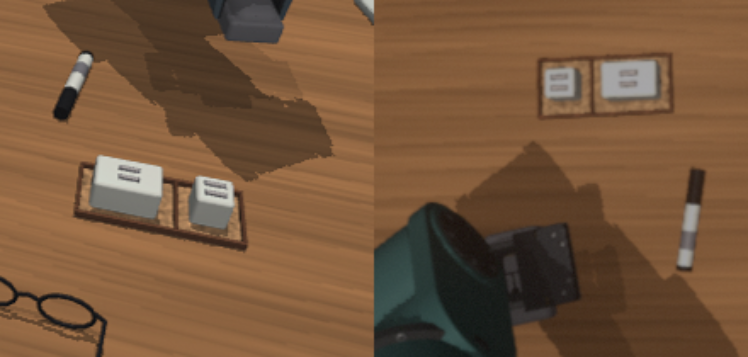

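Both chargers sit flat in their bays, at about (127,187) and (212,202) in the left half. Now the mouse.

arm_command:
  steps:
    - [0.4, 0.192, 0.397, 0.01, -82]
    - [0.4, 0.192, 0.397, 0.01, -82]
    - [0.4, 0.192, 0.397, 0.01, -82]
    - [0.4, 0.192, 0.397, 0.01, -82]
    - [0.4, 0.192, 0.397, 0.01, -82]
    - [0.4, 0.192, 0.397, 0.01, -82]
    - [0.4, 0.192, 0.397, 0.01, -82]
    - [0.4, 0.192, 0.397, 0.01, -82]

```text
time_s: 20.0
tool_pos: [0.6077, 0.0345, 0.0991]
tool_rot: [-2.47, -1.939, 0.003]
force: [0.6, 1.1, -0.9]
width: 0.0579
grasp_force: 20.0
```

```bash
python3 plan.py 651 -19 90 94
```

```text
now [607.7  34.5  99.1] yaw 76.3 w 57.9 gf 19.996143579483032 F [ 0.6  1.1 -0.9] t 20.0
-> t -0.0417 0.0548 0.0091 turn -17.7 rows>=2.1
```

arm_command:
  steps:
    - [0.4, -0.042, 0.055, 0.01, -17]
    - [0.4, -0.042, 0.055, 0.01, -17]
    - [0.4, -0.042, 0.055, 0.01, -17]
    - [0.4, -0.042, 0.055, 0.01, -17]
    - [0.4, -0.042, 0.055, 0.01, -17]
    - [0.4, -0.042, 0.055, 0.01, -17]

```text
time_s: 20.6
tool_pos: [0.6502, -0.0168, 0.0907]
tool_rot: [-2.164, -2.277, 0.001]
force: [0.6, -0.7, 0.1]
width: 0.0578
grasp_force: 20.0
```

```bash
python3 plan.py 651 -19 13 94
```

```text
now [650.2 -16.8  90.7] yaw 92.9 w 57.8 gf 19.999811947345734 F [ 0.6 -0.7  0.1] t 20.6
-> t -0.0022 0.0007 0.0777 turn -1.1 rows>=1.6
```

arm_command:
  steps:
    - [0.4, -0.002, 0.001, 0.04, -1]
    - [0.4, -0.002, 0.001, 0.066, -1]
    - [0.4, -0.002, 0.001, 0.076, -1]
    - [0.4, -0.002, 0.001, 0.078, -1]
    - [0.4, -0.002, 0.001, 0.078, -1]
    - [0.9, -0.002, 0.001, 0.078, -1]
    - [0.9, -0.002, 0.001, 0.078, -1]
    - [0.9, -0.002, 0.001, 0.078, -1]

```text
time_s: 21.4
tool_pos: [0.6524, -0.0197, 0.0137]
tool_rot: [2.143, 2.296, 0.001]
force: [-0.5, 0.1, 0.1]
width: 0.0791
grasp_force: 0.0
```

arm_command:
  steps:
    - [0.9, 0, 0, 0, 0]
    - [0.9, 0, 0, -0.03, 0]
    - [0.9, 0, 0, -0.08, 0]
    - [0.9, 0, 0, -0.1, 0]
    - [1, 0, 0, -0.1, 0]

```text
time_s: 21.9
tool_pos: [0.654, -0.0198, 0.1166]
tool_rot: [2.141, 2.293, 0.005]
force: [0.9, 0.4, -0.2]
width: 0.0875
grasp_force: 0.0
```

```bash
python3 plan.py 437 161 90 -7
```

```text
now [654.  -19.8 116.6] yaw 93.9 w 87.5 gf 0.0 F [ 0.9  0.4 -0.2] t 21.9
-> t 0.1953 -0.2041 0.0266 turn 100.9 rows>=11.8
```

arm_command:
  steps:
    - [1, 0.195, -0.202, 0.023, 101]
    - [1, 0.195, -0.202, 0.023, 101]
    - [1, 0.195, -0.202, 0.023, 101]
    - [1, 0.195, -0.202, 0.023, 101]
    - [1, 0.195, -0.202, 0.023, 101]
    - [1, 0.195, -0.202, 0.023, 101]
    - [1, 0.195, -0.202, 0.023, 101]
    - [1, 0.195, -0.202, 0.023, 101]

```text
time_s: 22.7
tool_pos: [0.4357, 0.1614, 0.0892]
tool_rot: [3.065, 0.687, -0.002]
force: [0.1, -0.3, 0.3]
width: 0.0912
grasp_force: 0.0
```

arm_command:
  steps:
    - [1, 0, 0, 0, 32]
    - [1, 0, 0, 0, 32]
    - [1, 0, 0, 0, 32]
    - [1, 0, 0, 0, 32]
    - [1, 0, 0, 0, 32]
    - [1, 0, 0, 0, 32]

```text
time_s: 23.3
tool_pos: [0.4367, 0.1608, 0.0895]
tool_rot: [3.137, -0.172, -0.001]
force: [-0.3, -0.2, -0.5]
width: 0.0913
grasp_force: 0.0
```

```bash
python3 plan.py 437 161 3 -7; python3 - <<'E'
from station import *
from h import *
f=grab_frame("top");np.savez("t3.npz",**f);cv2.imwrite("pics/t3.png",f["color"])
Z=cv2.medianBlur(np.nan_to_num(world(f)[...,2]).astype(np.float32),3)
print("mouse",mrect(f,(Z>.018).astype(np.uint8),BOX["mtray"],.02))
E
```

```text
now [436.7 160.8  89.5] yaw -6.3 w 91.3 gf 0.0 F [-0.3 -0.2 -0.5] t 23.3
-> t 0.0003 -0.0002 0.0865 turn 0.7 rows>=1.7
mouse c(653.6,-23.5) mean(653.7,-23.4) 100.3x59.3 yaw -86.1 pca -85.9
```

View pics/t3.png

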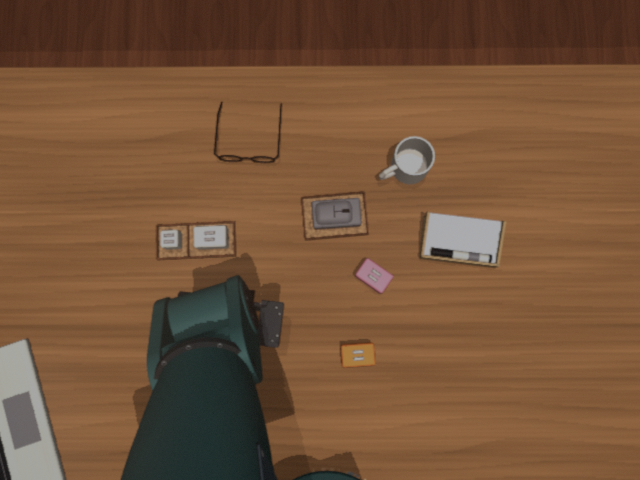

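The mouse is in its tray at (336,213), and marker 1 lies along the lip at (461,255). Last is the second marker.

arm_command:
  steps:
    - [1, 0, 0, 0.04, 0.7]
    - [0.8, 0, 0, 0.075, 0.7]
    - [0.6, 0, 0, 0.0865, 0.7]
    - [0.6, 0, 0, 0.0865, 0.7]
    - [0.1, 0, 0, 0.0865, 0.7]
    - [0.1, 0, 0, 0.0865, 0.7]
    - [0.1, 0, 0, 0.0865, 0.7]
    - [0.1, 0, 0, 0.0865, 0.7]
  grip_force: 15

```text
time_s: 24.15
tool_pos: [0.4375, 0.1611, 0.0041]
tool_rot: [-3.135, 0.196, -0.002]
force: [0.5, -0.1, 0.0]
width: 0.0381
grasp_force: 0.0
```

arm_command:
  steps:
    - [0.1, 0, 0, 0, 0]
    - [0.1, 0, 0, 0, 0]
    - [0.1, 0, 0, 0, 0]
    - [0.1, 0, 0, -0.04, 0]
    - [0.1, 0, 0, -0.08, 0]
    - [0.1, 0, 0, -0.11, 0]
    - [0.1, 0, 0, -0.11, 0]
    - [0.1, 0, 0, -0.11, 0]

```text
time_s: 24.95
tool_pos: [0.4372, 0.161, 0.1137]
tool_rot: [-3.135, 0.196, -0.002]
force: [-0.7, 0.7, -0.3]
width: 0.0174
grasp_force: 15.0
```

```bash
python3 plan.py 602 -279 100 82.9
```

```text
now [437.2 161.  113.7] yaw -7.2 w 17.4 gf 14.999653995037079 F [-0.7  0.7 -0.3] t 24.95
-> t 0.2183 0.4160 0.0137 turn -90.1 rows>=10.5
```

arm_command:
  steps:
    - [0.1, 0.218, 0.416, 0.013, -90]
    - [0.1, 0.218, 0.416, 0.013, -90]
    - [0.1, 0.218, 0.416, 0.013, -90]
    - [0.1, 0.218, 0.416, 0.013, -90]
    - [0.1, 0.218, 0.416, 0.013, -90]
    - [0.1, 0.218, 0.416, 0.013, -90]
    - [0.1, 0.218, 0.416, 0.013, -90]
    - [0.1, 0.218, 0.416, 0.013, -90]

```text
time_s: 25.75
tool_pos: [0.5654, -0.1845, 0.1013]
tool_rot: [-2.768, -1.482, 0.003]
force: [1.4, 0.5, -0.1]
width: 0.0174
grasp_force: 15.0
```

```bash
python3 plan.py 602 -279 100 82.9
```

```text
now [ 565.4 -184.5  101.3] yaw 56.4 w 17.4 gf 14.999751895666122 F [ 1.4  0.5 -0.1] t 25.75
-> t -0.0584 0.0828 0.0013 turn -26.5 rows>=3.1
```

arm_command:
  steps:
    - [0.1, -0.057, 0.081, 0.001, -24]
    - [0.1, -0.057, 0.081, 0.001, -24]
    - [0.1, -0.057, 0.081, 0.001, -24]
    - [0.1, -0.057, 0.081, 0.001, -24]
    - [0.1, -0.057, 0.081, 0.001, -24]
    - [0.1, -0.057, 0.081, 0.001, -24]

```text
time_s: 26.35
tool_pos: [0.6007, -0.2742, 0.1014]
tool_rot: [-2.407, -2.016, 0.001]
force: [0.1, 0.1, -0.6]
width: 0.0173
grasp_force: 15.0
```

```bash
python3 plan.py 602 -279 37.5 82.9
```

```text
now [ 600.7 -274.2  101.4] yaw 79.9 w 17.3 gf 14.999685287475586 F [ 0.1  0.1 -0.6] t 26.35
-> t -0.0045 0.0021 0.0639 turn -3.0 rows>=1.3
```

arm_command:
  steps:
    - [0.1, -0.0045, 0.002, 0.035, -3]
    - [0.1, -0.0045, 0.002, 0.055, -3]
    - [0.1, -0.0045, 0.002, 0.063, -3]
    - [0.1, -0.0045, 0.002, 0.063, -3]
    - [0.1, -0.0045, 0.002, 0.063, -3]
    - [0.26, -0.0045, 0.002, 0.063, -3]
    - [0.26, -0.0045, 0.002, 0.063, -3]
    - [0.26, -0.0045, 0.002, 0.063, -3]

```text
time_s: 27.15
tool_pos: [0.6029, -0.2802, 0.04]
tool_rot: [2.352, 2.081, 0.001]
force: [-0.4, 0.6, -0.6]
width: 0.0237
grasp_force: 0.3
```

arm_command:
  steps:
    - [0.26, 0, 0, 0, 0]
    - [0.26, 0, 0, -0.01, 0]
    - [0.26, 0, 0, -0.02, 0]
    - [0.26, 0, 0, -0.04, 0]
    - [0.5, 0, 0, -0.09, 0]
    - [0.5, 0, 0, -0.12, 0]
    - [0.5, 0, 0, -0.12, 0]

```text
time_s: 27.85
tool_pos: [0.605, -0.2813, 0.1652]
tool_rot: [2.347, 2.077, 0.005]
force: [1.0, -1.3, -0.8]
width: 0.0438
grasp_force: 0.0
```

arm_command:
  steps:
    - [0.5, -0.2, -0.2, -0.12, 0]
    - [0.5, -0.2, -0.2, -0.12, 0]
    - [0.5, -0.2, -0.2, -0.12, 0]
    - [0.5, -0.2, -0.2, -0.12, 0]
    - [0.5, -0.2, -0.2, -0.12, 0]
    - [0.5, -0.2, -0.2, -0.12, 0]

```text
time_s: 28.45
tool_pos: [0.3832, -0.4508, 0.2775]
tool_rot: [2.352, 2.082, 0.0]
force: [0.2, 0.2, 0.3]
width: 0.0452
grasp_force: 0.0
```

```bash
python3 plan.py; python3 - <<'E'
from station import *
from h import *
f=grab_frame("top");np.savez("t4.npz",**f);cv2.imwrite("pics/t4.png",cv2.resize(f["color"][90:290,140:520],None,fx=2,fy=2))
Z=cv2.medianBlur(np.nan_to_num(world(f)[...,2]).astype(np.float32),3)
m=lambda t:(Z>t).astype(np.uint8)
for k,bx,t,h in(("mouse",BOX["mtray"],.018,.02),("large",(187,240,215,262),.03,.039),("small",(152,190,215,262),.03,.039)):print(k,mrect(f,m(t),bx,h))
E
```

```text
now [ 383.2 -450.8  277.5] yaw 83.0 w 45.2 gf 0.0 F [0.2 0.2 0.3] t 28.45
mouse c(653.5,-23.5) mean(653.6,-23.4) 100.3x59.6 yaw -86.4 pca -86.1
large c(602.7,232.4) mean(602.9,232.5) 64.8x44.8 yaw -88.3 pca -88.5
small c(599.3,313.2) mean(598.9,313.5) 37.4x34.7 yaw 89.8 pca 63.9
```

View pics/t4.png

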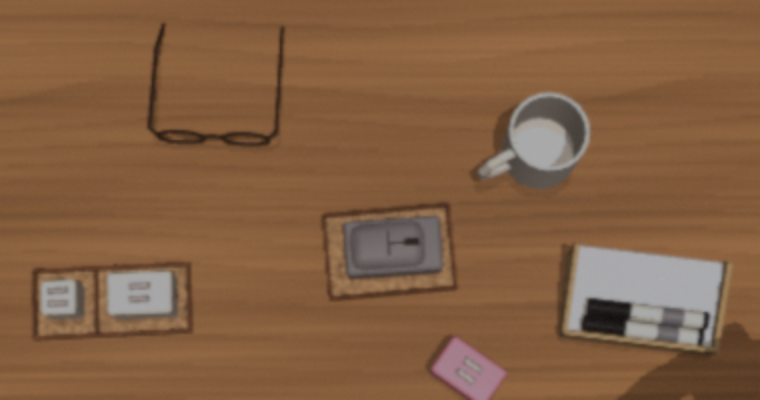

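Both markers lie against the lip and each other, at about (645,320). The chargers and mouse measure within about 5 mm of their targets, well inside the limits. The mug and spectacles have not moved.

```bash
python3 -c "
from station import *
print(sign_off())"
```

```text
the job is handed in; nothing more can be done
None
```

The job is handed in, with no verdict returned: both markers are at the lip of the rest, both chargers and the mouse are in their trays, and the mug and spectacles were left untouched, in about 28 s of the 122 s allowed.

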